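# Spread a retaining ring and hold it over the axle groove

### The arm

A 6-joint arm with a two-finger parallel gripper is mounted at the origin on a cart in front of the work surface, level with it; the furniture and walls round the work are solid. World frame = base frame: x ahead of the robot, y to its left, z up, the work surface at z = 0. Lengths are in m, angles in degrees, forces in N, time in s.
With the tool pointing down it reaches from about 0.3 to 0.75 m from the base axis. Payload 8.5 kg.
Tool frame: the origin (TCP) lies between the finger pads; the fingertips stand env.finger_overhang ahead of it and the grasp point (between the pads) lies 2 mm behind it (env.finger_overhang is the distance from the TCP to the fingertips, in m); z points along the fingers, y is the line along which they close (so a half turn about z gives the same grasp; the last joint's range is limited). The gripper opens to 85 mm and grips with 20 to 120 N. Pads are 22 mm wide; open, the fingers measure 114 mm over their backs; the gripper's body (76 mm by 85 mm) begins 54 mm behind the grasp point. The pads swing forward as they close: fully open they stand 13 mm farther back than shut.
Start: joints at [-81.492, 21.807, 74.336, -0, 83.858, -12.336], TCP at [0.196, -0.514, 0.224] pointing down, gripper open.
Joint ranges: [-178.18, 178.18], [-50.72, 133.34], [12.68, 142.11], [-81.47, 261.47], [9.98, 163.14], [-165.26, 165.26]. Speed limits (degrees/s): [136.94, 136.94, 180, 180, 180, 180].

### API

Orientations are given as a 3x3 rotation matrix whose columns are the frame's x, y, z axes.
In Python, from rig import env gives the robot as it stands. The module is installed in compiled form; this text tells all that it offers.
- The arm moves only by the tool jog_arm, never from a script. Its arguments are lists of equal length, an entry for each row: "hand": the finger opening in m, from 0 to 0.0854; "travel": the shift along the world's x, y, z in m, a list of three; "yaw": the turn about the world's z in rad. A call has exactly 5 rows; each row shifts and turns the commanded pose from where the row before left it; what a row does not reach is not made up. A row lasts 1/8 s, in which the tool goes at most 62.5 mm and 10.7 degrees, less where a joint would pass 70% of its speed; a pose out of reach is approached as far as the arm can. A call is refused whole if a number of a shift passes 0.0625 or a number of a turn 0.188, either way. A call with a gripper value outside its range is refused whole. The fingers move at their own pace and stop on an object; "grip_force" is the grip in N (left out, the last holds). Time passes only in rows, so rows that do not move let the fingers close, or fill a call up. It gives the time, the measured TCP pose, the force, the opening and the grip force at its end, in the units of the state.
- env.observe(): the state, without advancing time (a new reading comes with each control period).
- env.get_image(name): name is "side" or "top"; returns the picture (480x640x3 uint8, red, green, blue); there is no depth.
- env.calibration(name): a dict with "fx", "fy", "cx", "cy" (pixels), "position" and "rotation" of the camera in the world. Camera axes: x right, y down, z forward; pixel columns grow to the right and rows downward; lengths in m; the calibration is good to about 2 mm. A picture is of the moment at which its call begins. calibration takes no time and is no camera call.
- env.close_job(): hands the job in; it is judged then, once.
The state is a dict: "time_s": time; "q": joint angles; "qvel": joint speeds; "joint_efforts": joint torques, N m; "position": TCP position; "tool_rot": TCP orientation; "ft_force": force on the tool from outside, world axes, zero at the start; "wrist_torque": the same for the moment, N m; "grip_width": finger opening in m; "gripper_force": force on a finger pad.
Only numpy, scipy, OpenCV 4.12 (cv2) and the standard library are available. Lean on these libraries where they do the work, as an engineer would, in place of code of your own. Each camera call takes 0.05 s, during which the arm holds its last target. There are 200 camera calls.

### The job

Take the red-handled snap-ring pliers off their stand by squeezing both handles fully together, so that the brass ring on their tips is spread wide, and slide the spread ring straight down over the bare axle of the black pulley, without forcing it, until it is level with the dark groove and centred around the axle. Finish there: keep the pliers upright and squeezed, with the ring still held spread around the groove and free of the pulley, and do not let go. Leave the green pulley, which already has its ring, the bottle, the spanner and the marker alone.

Things in the scene. Friction and masses are not known exactly. Their poses are not given: they have to be found in the camera images.
- pliers_grip (a point): Grip point, midway between the two upright red handles, 115 mm above the ring plane. Outside width of the handles here: 53 mm relaxed (64 mm at their tops, 31 mm higher; 38 mm at the red part's lower end, 41 mm lower), 30 mm and parallel when fully squeezed; each is 14 mm wide (x). z up along the pliers, y the line along which the handles are squeezed, -x from handles to ring.
- ring_center (a point): Centre of the brass C-ring's hole when spread: 9.6 mm along -x and 115 mm below the grip point, axes as there; 28 mm above the table at the start. Ring 33 mm outside, wire 3 mm wide, 2.4 mm thick. Spread, it clears the 28 mm axle by about 2.3 mm all round; relaxed (27 mm inside) it does not fit. The thin plier pins reach 4.5 mm below the ring plane.
- jaw (a joint): How far the pliers are squeezed: 0 relaxed (ring closed), 0.178 rad fully squeezed (ring fully spread).
- pliers_stand: Fixed stand: blue foot 105 x 90 x 8 mm, upright slotted aluminium plate 6 mm thick, 50 mm wide, 105 mm high, on the +x side of the pliers. Origin on the table below the pliers' pivot; axes as the hanging pliers. A flat key on the pliers' back sits in the plate's slot, open at the top: lift the pliers straight up 45 mm or more to free them.
- groove (a point): Centre of the dark groove (4 mm high, 25 mm diameter) of the bare upright steel axle, 58 mm above the table. The axle is 28 mm in diameter; its chamfered end (22 mm at the very top) is 14 mm above the groove, the pulley's hub 12 mm below. Black pulley 60 mm in diameter, foot 80 x 80 x 10 mm, fixed to the table.
- bare_axle: The whole bare axle fixture (fixed) with its black pulley, without a ring. Origin on the table under the axle, z up along the axle.
- finished_axle: A second, like fixture (fixed) with a green pulley, whose brass ring is already in its groove, 72 mm high. Origin on the table under the axle. Leave it alone.
- pliers: Snap-ring pliers, 0.2 kg, hanging upright on the stand, tips down; origin at the pivot, 65 mm below the grip point, 50 mm above the ring plane; axes as at the grip point. Squeezing the handles to the stop takes about 7 N at the grip point; 15 to 30 N holds well. They spring back when let go. The ring is fixed to the tips and does not come off.
- dropper: Bystander: small brown dropper bottle with black cap, 31 mm in diameter, 87 mm high, loose; origin under its centre.
- spanner: Bystander: small steel spanner lying flat, 20 x 121 x 5 mm, loose; origin under its middle.
- marker: Bystander: white and black marker lying flat, 17 x 135 x 16 mm, loose; origin under its middle.

How it is judged (in metres and radians):
On the way, in this order (a step that is already met when the one before it is completed fails the run):
1. the pliers are lifted off their stand by the gripper (height (world z) of pliers above 0.122 m and contact force between pliers and pliers_stand below 0.1 N and contact force between the fingers and pliers above 2 N), for 0.1 s.
2. the spread ring is on the end of the bare axle, above the groove (horizontal distance between ring_center and groove below 0.005 m and z of ring_center in the frame of groove between 0.0035 and 0.013 m and value of joint jaw above 0.145 rad), for 0.04 s.
At the end, for the whole second after the job is handed in: The ring's centre is within 3 mm of the groove's height and within 4 mm of the axle's centre line, the pliers are upright within 0.12 rad, still and squeezed to more than 0.145 rad, the fingers grip them with more than 3 N, and the ring presses on the axle fixture with less than 4 N (horizontal distance between ring_center and groove below 0.004 m and z of ring_center in the frame of groove between -0.003 and 0.003 m and angle between pliers's own z axis and vertical below 0.12 rad and value of joint jaw above 0.145 rad and contact force between the fingers and pliers above 3 N and contact force between pliers and bare_axle below 4 N and linear speed of pliers below 0.02 m/s); the arm keeps its last pose, push and grip.
It fails at once if the ring is forced against the bare axle fixture (over 20 N) (contact force between pliers and bare_axle above 20 N).
It fails at once if the ring is on the axle without being spread (horizontal distance between ring_center and groove below 0.01 m and z of ring_center in the frame of groove below 0.009 m and value of joint jaw below 0.11 rad).
It fails at once if the finished axle is pushed (contact force between any of pliers, the arm and finished_axle above 3 N).
It fails at once if the bottle, the spanner or the marker is moved (over 20 mm) (distance of any of dropper, spanner, marker from where it was at the start of the episode above 0.02 m).
It also fails if it takes over 38 s, if anything falls off the work surface, if the arm or the gripper's body presses on something with over 40 N, if the wrist force passes 120 N, or if a joint passes its speed limit or range.

## Working session

There is one attempt and no reset: what is moved stays moved. The work goes in short steps, Python scripts to look and compute and a tool call to move; the robot and the scene stay as the last step left them, time stands still between calls to the robot, and variables do not carry over. Pictures are saved under pics/ and viewed, at most 10 in all, crops included, and the job is handed in when it is done.

Besides the shell and the picture viewer there is one more tool, called after "Call:" as name(argument=value, ...) on one line, values as JSON. jog_arm: Moves the arm, as the interface text tells. Its arguments: {"type":"object","properties":{"hand":{"type":"array"},"travel":{"type":"array"},"yaw":{"type":"array"},"grip_force":{"type":"number"}},"required":["hand","travel","yaw"]}

```bash
mkdir -p pics; python3 - <<'E'
from rig import env
import cv2
for n in ("side","top"):
    cv2.imwrite(f"pics/{n}0.png",env.get_image(n)[:,:,::-1]); c=env.calibration(n); print(n,c)
print(env.finger_overhang); s=env.observe(); print(s['time_s'],s['position'],s['tool_rot'],s['grip_width'])
E
```

```text
side {'fx': 578.3792763025231, 'fy': 578.3792763025231, 'cx': 311.6087117498066, 'cy': 245.90038944320213, 'position': array([0.46181388, 0.75619623, 0.42091547]), 'rotation': array([[-0.99173818, -0.05630052,  0.11526329],
       [-0.12762916,  0.34276914, -0.93070947],
       [ 0.01289073, -0.93773107, -0.34712283]])}
top {'fx': 454.7558109078622, 'fy': 454.7558109078622, 'cx': 320.7365588931621, 'cy': 231.28387315825154, 'position': array([ 0.43531434, -0.03728614,  0.94446329]), 'rotation': array([[-0.02497202, -0.98895255,  0.14611381],
       [-0.9996317 ,  0.02625566,  0.00686297],
       [-0.01062346, -0.14588862, -0.98924398]])}
0.017
0.1 [ 0.19565438 -0.51373068  0.22367349] [[ 9.34560933e-01  3.55803057e-01 -2.16933666e-04]
 [ 3.55803028e-01 -9.34560065e-01  1.30023105e-03]
 [ 2.59888642e-04 -1.29233080e-03 -9.99999131e-01]] 0.08528723998079658
```

View pics/side0.png

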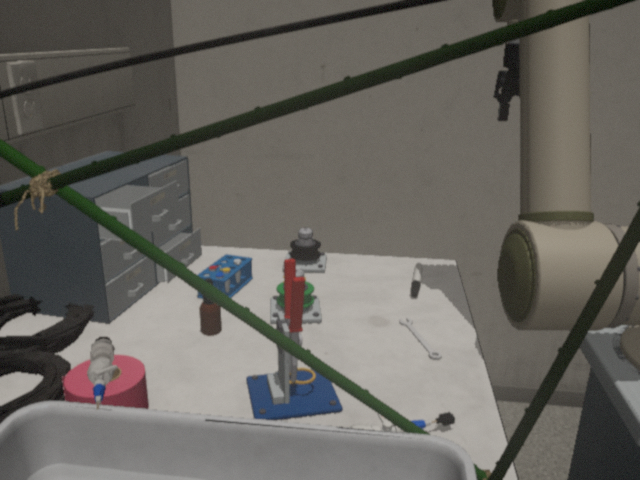

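View pics/top0.png

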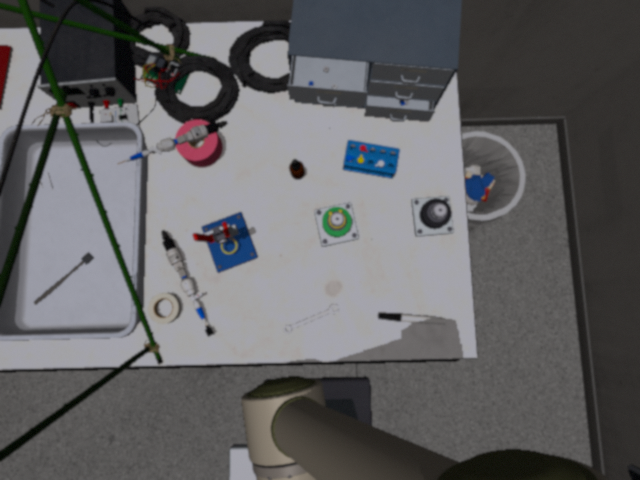

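The side view shows the pliers at about (293,295), the stand foot at (293,393) and the black pulley's axle top at (306,233). The top view shows the stand at (230,242), green pulley at (337,222) and black pulley at (435,212). I'll zoom in on these.

```bash
cat > h.py <<'E'
import numpy as np, cv2
def crops(specs,out,imgs):
    t=[]
    for n,u,v,w,h in specs:  # 400x300 tile each
        c=imgs[n][v:v+h,u:u+w]; t.append(cv2.resize(c,(400,300),interpolation=cv2.INTER_CUBIC))
    cv2.imwrite(out,np.vstack([np.hstack(t[:2]),np.hstack(t[2:4])]))
E
python3 - <<'E'
from h import *
I={n:cv2.imread(f"pics/{n}0.png") for n in("side","top")}
crops([("top",180,202,80,80*3//4),("top",400,185,80,60),("side",220,255,200,150),("side",265,215,80,60)],"pics/c1.png",I)
E
```

```text
(no output)
```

View pics/c1.png

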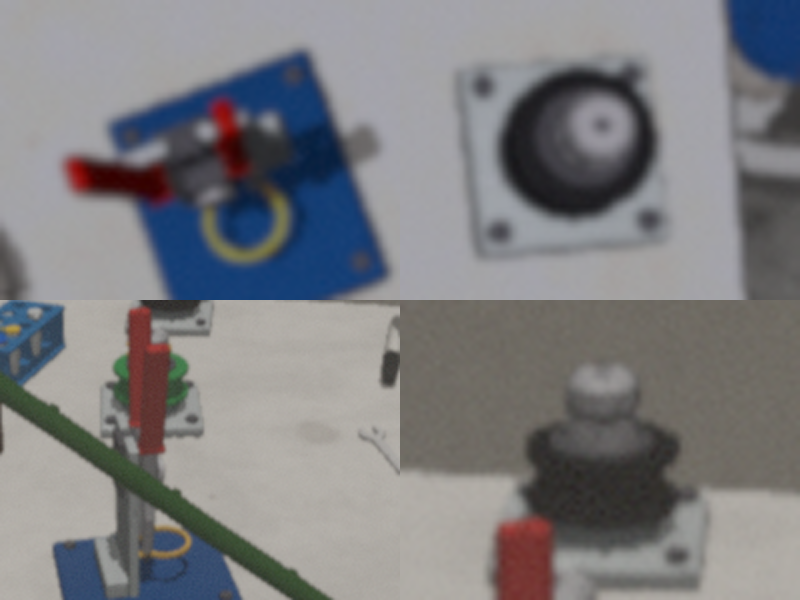

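The crops show, in top-view pixels, the handle tops at about (195.5,236) and (224.5,223.5), the ring centre at (229.4,246.4) and the axle top at (440,209.5). In the side view the handle tops are at (298.5,278) and (290,260), and the axle end at (305.6,229).

```bash
cat >> h.py <<'E'
from rig import env
C={n:env.calibration(n) for n in("side","top")}
def ray(n,p):
    c=C[n]; d=c['rotation']@np.array([(p[0]-c['cx'])/c['fx'],(p[1]-c['cy'])/c['fy'],1]); return c['position'],d
def onz(n,p,z):
    o,d=ray(n,p); return o+d*(z-o[2])/d[2]
def tri(ps,pt):
    a,d=ray('side',ps); b,e=ray('top',pt); s=np.linalg.lstsq(np.c_[d,-e],b-a,rcond=None)[0]
    P,Q=a+s[0]*d,b+s[1]*e; return (P+Q)/2,np.linalg.norm(P-Q)
def proj(n,X):
    c=C[n]; q=c['rotation'].T@(np.asarray(X)-c['position']); return np.array([c['fx']*q[0]/q[2]+c['cx'],c['fy']*q[1]/q[2]+c['cy']])
E
python3 - <<'E'
from h import *
np.set_printoptions(precision=4,suppress=True)
print('h near',tri((298.5,278.5),(195.6,235.5)),'h far',tri((290,260),(224.4,223.6)))
print('axle',tri((305.6,229.4),(440.4,209.7)),onz('top',(440.4,209.7),.072))
print('ring',onz('top',(229.4,246.4),.028))
t=cv2.imread('pics/top0.png'); hsv=cv2.cvtColor(t,cv2.COLOR_BGR2HSV)
def foot(m,u,v,w,h,z):
    k=np.zeros(m.shape,np.uint8);k[v:v+h,u:u+w]=m[v:v+h,u:u+w]
    n,l,st,_=cv2.connectedComponentsWithStats(k); i=1+st[1:,4].argmax()
    p=np.argwhere(l==i)[:,::-1]; h=cv2.convexHull(p.astype(np.float32).reshape(-1,1,2))[:,0]
    P=np.array([onz('top',q,z)[:2] for q in h],np.float32); r=cv2.minAreaRect(P); return r,cv2.boxPoints(r)
print(foot(cv2.inRange(hsv,(100,120,50),(130,255,255)),195,205,70,75,.008))
c=[(458,70),(650,57),(667,240),(480,258)]
P=np.array([onz('top',(400+(a-400)/5,185+b/5),.01)[:2] for a,b in c],np.float32);print(P,P.mean(0),cv2.minAreaRect(P))
E
```

```text
h near (array([0.5474, 0.1842, 0.169 ]), np.float64(0.0016853417280735883)) h far (array([0.5658, 0.1341, 0.17  ]), np.float64(0.0034044989336116088))
axle (array([ 0.6003, -0.2652,  0.0724]), np.float64(0.0002795710299885703)) [ 0.6005 -0.2653  0.072 ]
ring [0.5446 0.1554 0.028 ]
(((0.5570067167282104, 0.15997061133384705), (0.10019778460264206, 0.08556680381298065), 19.804458618164062), array([[0.4954, 0.1832],
       [0.5244, 0.1027],
       [0.6186, 0.1367],
       [0.5896, 0.2172]], dtype=float32))
[[ 0.6366 -0.2228]
 [ 0.64   -0.3033]
 [ 0.5625 -0.3052]
 [ 0.557  -0.2276]] [ 0.599  -0.2647] ((0.5992223620414734, -0.2653949558734894), (0.07977130264043808, 0.08058745414018631), 3.4393227100372314)
```

```bash
python3 - <<'E'
from h import *
np.set_printoptions(precision=4,suppress=True)
print(tri((485,473),(151,348)),tri((42,185),(62,110)),tri((42,185),(172,50)))
for X in([.555,.159,.143],[.555,.159,.3]): print(proj('side',X),proj('top',X))
E
```

```text
(array([0.3498, 0.3056, 0.0368]), np.float64(0.0035574466101842804)) (array([0.7232, 0.348 , 0.3059]), np.float64(0.0022794182908339625)) (array([0.8288, 0.1955, 0.2668]), np.float64(0.013208064055808039))
[294.3548 290.0953] [213.9003 233.365 ]
[294.7332 154.1239] [187.4648 217.9883]
```

Call:
jog_arm(hand=[0.085,0.085,0.085,0.085,0.085], travel=[[0.024,0.045,0.006],[0.024,0.045,0.006],[0.024,0.045,0.006],[0.024,0.045,0.006],[0.024,0.045,0.006]], yaw=[-0.012,0,0,0,0], grip_force=30)

```text
time_s: 0.72
position: [0.3161, -0.2874, 0.2542]
tool_rot: [[0.939, 0.344, -0.0], [0.344, -0.939, 0.0], [-0.0, -0.0, -1.0]]
ft_force: [0.9, 0.2, -0.0]
grip_width: 0.0849
gripper_force: 0.0
```

Call:
jog_arm(hand=[0.085,0.085,0.085,0.085,0.085], travel=[[0.024,0.045,0],[0.024,0.045,0],[0.024,0.045,0],[0.024,0.045,0],[0.024,0.045,0]], yaw=[0,0,0,0,0])

```text
time_s: 1.35
position: [0.4361, -0.0623, 0.2541]
tool_rot: [[0.939, 0.345, -0.0], [0.345, -0.939, 0.0], [-0.0, -0.0, -1.0]]
ft_force: [0.5, -0.0, -0.7]
grip_width: 0.0854
gripper_force: 0.0
```

Call:
jog_arm(hand=[0.085,0.085,0.085,0.085,0.085], travel=[[0.024,0.045,0],[0.024,0.045,0],[0.024,0.045,0],[0.024,0.045,0],[0.023,0.041,0]], yaw=[0,0,0,0,0])

```text
time_s: 1.98
position: [0.5551, 0.1588, 0.2538]
tool_rot: [[0.939, 0.345, -0.001], [0.345, -0.939, -0.0], [-0.001, -0.0, -1.0]]
ft_force: [0.7, -0.9, 0.2]
grip_width: 0.0847
gripper_force: 0.0
```

```bash
python3 - <<'E'
from h import *
I={n:env.get_image(n)[:,:,::-1] for n in("side","top")}
for n in I: cv2.imwrite(f"pics/{n}1.png",I[n])
crops([("top",150,160,160,120),("top",180,202,80,60),("side",200,160,200,150),("side",250,200,100,75)],"pics/c2.png",I)
print(env.observe()['time_s'],env.observe()['position'])
E
```

```text
2.075 [0.55553755 0.16029004 0.2529938 ]
```

View pics/c2.png

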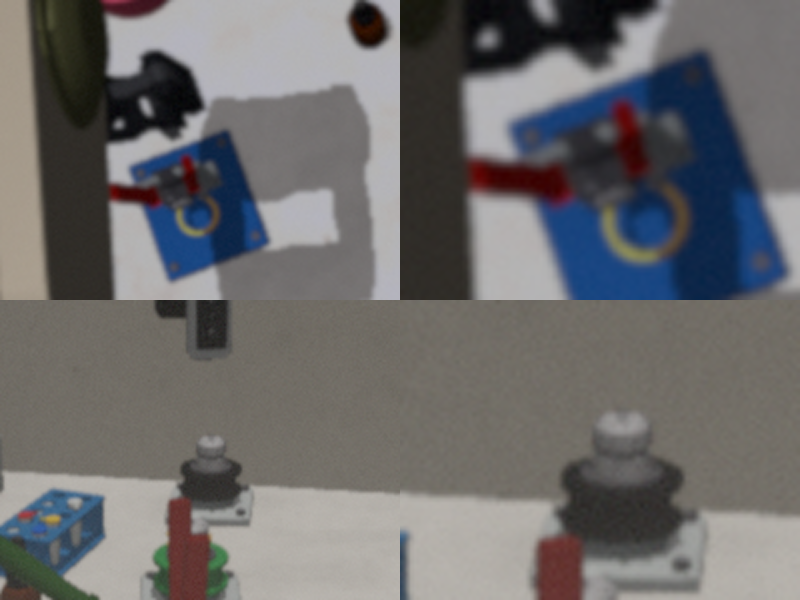

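The near fingertip is at about (305,187) in the side view, and the near handle top at (298.5,277). I'll compare these with the projections of my estimates.

```bash
python3 - <<'E'
from h import *
np.set_printoptions(precision=1,suppress=True)
R=np.array([[.9397,-.342,0],[.342,.9397,0],[0,0,1]])
T=np.array([.5555,.1600,.253])
print('finger',proj('side',T+R@[0,.050,-.004]))
G=np.array([.555,.159,.143])
for s in(1,-1): print('handle',[proj(n,G+R@[0,s*.025,.031]) for n in C],[proj(n,G+R@[0,s*.025,.031]+[.003,0,0]) for n in C])
for n in I if 0 else C:
    im=cv2.cvtColor(cv2.imread(f'pics/{n}0.png'),cv2.COLOR_BGR2HSV); m=cv2.inRange(im,(0,140,60),(8,255,255))|cv2.inRange(im,(172,140,60),(180,255,255))
    k=np.zeros_like(m); 
    u,v,w,h=(190,215,45,40) if n=='top' else (275,250,40,90); k[v:v+h,u:u+w]=m[v:v+h,u:u+w]
    N,l,st,c=cv2.connectedComponentsWithStats(k); print(n,st[1:][st[1:,4]>8],c[1:][st[1:,4]>8])
    # model: handle outline projection
    for s in(1,-1):
        P=[proj(n,G+R@[dx,s*y,z]) for y,z in((.025,.031),(.012,-.041)) for dx in(-.007,.007)]; print(s,np.array(P).ravel())
E
```

```text
finger [303.6 214.6]
handle [array([298.8, 273.6]), array([195.8, 236.1])] [array([296.1, 273.4]), array([195.8, 234.4])]
handle [array([290.3, 257.1]), array([223.2, 225.5])] [array([287.8, 256.9]), array([223.2, 223.8])]
side [[285 259  19  59 315]] [[289.9 280.6]]
1 [305.1 273.1 292.5 274.1 302.2 326.2 290.3 327.4]
-1 [296.2 256.7 284.4 257.5 298.1 316.8 286.5 317.9]
top [[223 223   7  15  50]
 [194 234   7   6  29]
 [210 235   4   7  14]] [[225.3 229.5]
 [196.4 236.5]
 [211.8 238.1]]
1 [197.1 239.9 194.5 232.3 214.4 242.2 212.  235.3]
-1 [224.6 229.3 221.8 221.8 226.5 237.6 224.  230.7]
```

```bash
python3 - <<'E'
import cv2
im=cv2.imread("pics/side1.png")[40:300,200:460]; cv2.imwrite("pics/c3.png",cv2.resize(im,(600,600),interpolation=2))
E
```

```text
(no output)
```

View pics/c3.png

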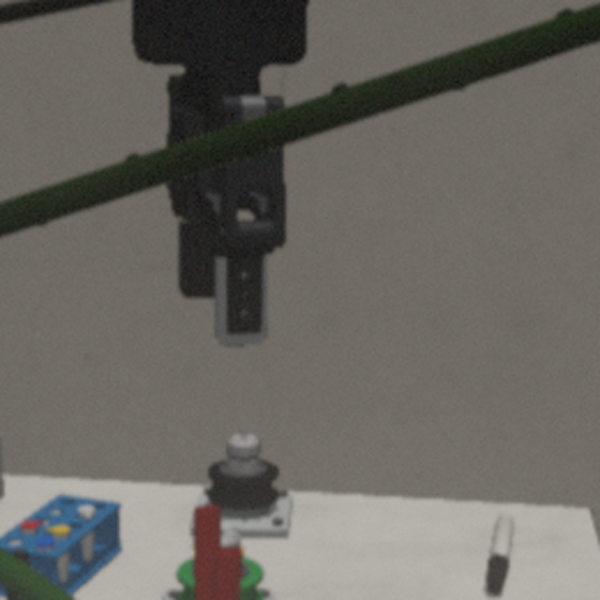

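```bash
python3 - <<'E'
from h import *
np.set_printoptions(precision=1,suppress=True)
R=np.array([[.9397,-.342,0],[.342,.9397,0],[0,0,1]])
T=np.array([.5555,.1600,.253])
for dz in(-.004,.023,.03):
  for s in(1,-1): print(dz,s,[proj(n,T+R@[0,s*.05,dz]) for n in C])
E
```

```text
-0.004 1 [array([303.6, 214.6]), array([166.3, 235.1])]
-0.004 -1 [array([285.8, 189.5]), array([226.9, 211.8])]
0.023 1 [array([303.8, 188.4]), array([160. , 232.6])]
0.023 -1 [array([285.7, 166.5]), array([223.1, 208.4])]
0.03 1 [array([303.8, 181.5]), array([158.3, 231.9])]
0.03 -1 [array([285.7, 160.5]), array([222. , 207.5])]
```

The fingertips look about 25 mm higher than the stated overhang predicts. I'll go partway down and check again.

Call:
jog_arm(hand=[0.085,0.085,0.085,0.085,0.085], travel=[[0,-0.001,-0.015],[0,0,-0.02],[0,0,-0.02],[0,0,-0.018],[0,0,0]], yaw=[0,0,0,0,0])

```text
time_s: 2.7
position: [0.5539, 0.1554, 0.18]
tool_rot: [[0.939, 0.344, -0.003], [0.344, -0.939, -0.0], [-0.003, -0.001, -1.0]]
ft_force: [-0.1, -1.1, -0.1]
grip_width: 0.0848
gripper_force: 0.0
```

```bash
python3 - <<'E'
from h import *
I={n:env.get_image(n)[:,:,::-1] for n in("side","top")}
for n in I: cv2.imwrite(f"pics/{n}2.png",I[n])
a=cv2.resize(I['side'][100:360,230:360],(300,600),interpolation=2);b=cv2.resize(I['top'][180:300,140:240],(500,600),interpolation=2)
cv2.imwrite("pics/c4.png",np.hstack([a,b]))
s=env.observe();print(s['time_s'],s['position'],s['q'])
E
```

```text
2.8 [0.55482508 0.15570542 0.18181252] [ 3.91230754e+00  2.62890891e+01  7.42165692e+01 -2.84674035e-03
  7.94651589e+01  7.37748041e+01]
```

View pics/c4.png

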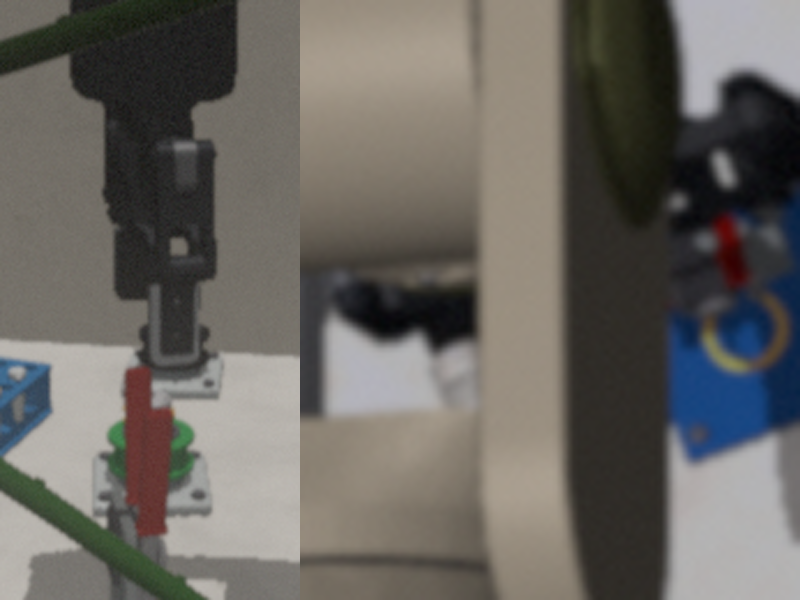

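The near fingertip is now at about (306.5,257) and the near handle top at (299,277), so the finger stands outside the handle, roughly 3 mm towards −x. The visible tips again look higher than stated. I'll use a depth that suits either case, with small x and y corrections.

Call:
jog_arm(hand=[0.085,0.085,0.085,0.085,0.085], travel=[[0.002,0.002,-0.01],[0,0,-0.014],[0,0,-0.014],[0,0,-0.012],[0,0,0]], yaw=[0,0,0,0,0])

```text
time_s: 3.42
position: [0.5562, 0.1579, 0.13]
tool_rot: [[0.939, 0.345, -0.002], [0.345, -0.939, -0.0], [-0.002, -0.001, -1.0]]
ft_force: [0.3, 0.7, 0.6]
grip_width: 0.085
gripper_force: 0.0
```

```bash
python3 - <<'E'
from h import *
P=[]
for k in range(3):
    I={n:env.get_image(n)[:,:,::-1] for n in("side",)}; s=env.observe(); P.append(np.r_[s['position'],s['ft_force']])
print(np.round(P,4))
cv2.imwrite("pics/side3.png",I['side'])
# finger tip / handle geometry in crop
a=cv2.resize(I['side'][220:350,250:380],(600,600),interpolation=2); cv2.imwrite("pics/c5.png",a)
E
```

```text
[[ 0.5566  0.158   0.1308  0.4431 -0.0722 -0.0731]
 [ 0.5569  0.158   0.1314  0.6185  0.1464 -0.5035]
 [ 0.557   0.158   0.1316 -0.1656 -0.9676 -0.1044]]
```

View pics/c5.png

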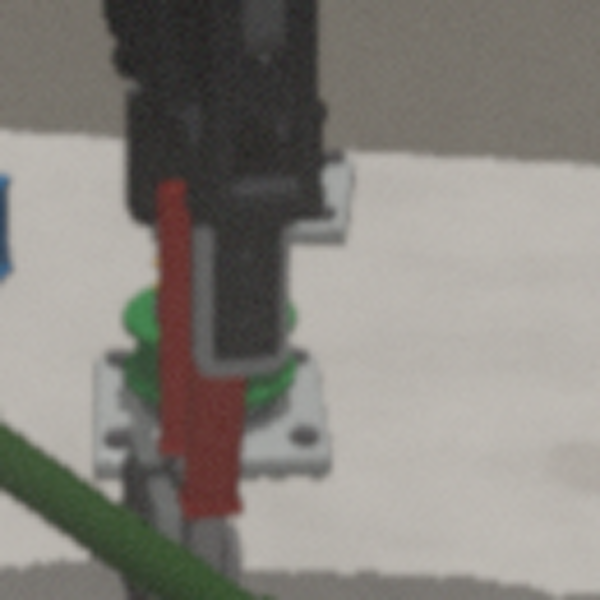

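The fingers now straddle the handles and line up with them in x. The near tip is at about (302,301), below the handle top at v≈277. Closing now.

Call:
jog_arm(hand=[0.06,0.05,0.04,0.032,0.025], travel=[[0,0,0],[0,0,0],[0,0,0],[0,0,0],[0,0,0]], yaw=[0,0,0,0,0], grip_force=30)

```text
time_s: 4.2
position: [0.557, 0.1585, 0.1325]
tool_rot: [[0.939, 0.345, 0.002], [0.345, -0.939, 0.001], [0.002, -0.0, -1.0]]
ft_force: [-0.9, 2.3, 9.4]
grip_width: 0.0278
gripper_force: 29.5
```

Call:
jog_arm(hand=[0.02,0.02,0.02,0.02,0.02], travel=[[0,0,0],[0,0,0],[0,0,0],[0,0,0],[0,0,0]], yaw=[0,0,0,0,0])

```text
time_s: 4.82
position: [0.5571, 0.1585, 0.1325]
tool_rot: [[0.939, 0.345, 0.002], [0.345, -0.939, 0.001], [0.002, -0.0, -1.0]]
ft_force: [-1.1, 2.0, 9.2]
grip_width: 0.0277
gripper_force: 29.4
```

Call:
jog_arm(hand=[0.02,0.02,0.02,0.02,0.02], travel=[[0,0,0.006],[0,0,0.012],[0,0,0.016],[0,0,0.02],[0,0,0.02]], yaw=[0,0,0,0,0])

```text
time_s: 5.45
position: [0.5561, 0.1578, 0.2061]
tool_rot: [[0.939, 0.345, -0.002], [0.345, -0.939, -0.001], [-0.002, -0.0, -1.0]]
ft_force: [1.1, 0.2, -2.1]
grip_width: 0.0279
gripper_force: 30.5
```

Call:
jog_arm(hand=[0.02,0.02,0.02,0.02,0.02], travel=[[0,0,0.02],[0,0,0.012],[0,0,0],[0,0,0],[0,0,0]], yaw=[0,0,0,0,0])

```text
time_s: 6.08
position: [0.5564, 0.158, 0.2364]
tool_rot: [[0.939, 0.345, -0.002], [0.345, -0.939, -0.0], [-0.002, -0.0, -1.0]]
ft_force: [0.6, 0.2, -2.1]
grip_width: 0.0274
gripper_force: 30.5
```

```bash
python3 - <<'E'
from h import *
I={n:env.get_image(n)[:,:,::-1] for n in("side","top")}
for n in I: cv2.imwrite(f"pics/{n}4.png",I[n])
a=cv2.resize(I['side'][130:390,220:390],(392,600),interpolation=2);b=cv2.resize(I['top'][190:310,160:240],(400,600),interpolation=2)
cv2.imwrite("pics/c6.png",np.hstack([a,b]))
E
```

```text
(no output)
```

View pics/c6.png

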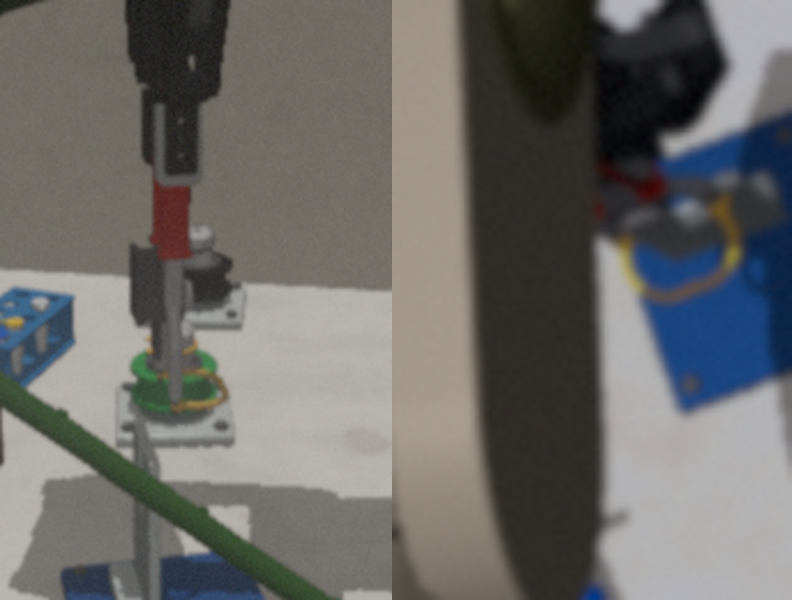

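```bash
python3 - <<'E'
from h import *
np.set_printoptions(precision=4,suppress=True)
print(onz('top',(217.8,238.2),.132),tri((305.9,299.6),(217.8,238.2)))
im=cv2.cvtColor(cv2.imread('pics/top4.png'),cv2.COLOR_BGR2HSV)
m=cv2.inRange(im,(12,100,60),(32,255,255)); k=np.zeros_like(m); k[215:255,195:240]=m[215:255,195:240]
p=np.argwhere(k)[:,::-1]; print(len(p),p.min(0),p.max(0))
W=np.array([onz('top',q,.132)[:2] for q in p]); 
from scipy.optimize import least_squares
r=least_squares(lambda c:np.hypot(*(W-c[:2]).T)-c[2],[.547,.155,.017],loss='soft_l1',f_scale=.001);print(r.x,abs(r.fun).mean())
E
```

```text
[0.5476 0.1546 0.132 ] (array([0.545 , 0.1547, 0.1302]), np.float64(0.005757037043324006))
46 [205 229] [228 242]
[0.548  0.1562 0.0195] 0.0013451970653519333
```

Call:
jog_arm(hand=[0.02,0.02,0.02,0.02,0.02], travel=[[0.005,-0.03,0],[0.005,-0.045,0],[0.006,-0.045,0],[0.006,-0.045,0],[0.006,-0.045,0]], yaw=[0,0,0,0,0])

```text
time_s: 6.8
position: [0.5847, -0.0535, 0.237]
tool_rot: [[0.939, 0.345, -0.0], [0.345, -0.939, 0.0], [-0.0, -0.0, -1.0]]
ft_force: [0.2, 0.2, -1.6]
grip_width: 0.0278
gripper_force: 30.5
```

Call:
jog_arm(hand=[0.02,0.02,0.02,0.02,0.02], travel=[[0.006,-0.045,0],[0.006,-0.045,0],[0.006,-0.045,0],[0.005,-0.045,0],[0.002,-0.03,0]], yaw=[0,0,0,0,0])

```text
time_s: 7.42
position: [0.6096, -0.2641, 0.2365]
tool_rot: [[0.939, 0.343, -0.001], [0.343, -0.939, 0.0], [-0.001, -0.001, -1.0]]
ft_force: [0.4, 1.0, -1.1]
grip_width: 0.028
gripper_force: 30.5
```

Call:
jog_arm(hand=[0.02,0.02,0.02,0.02,0.02], travel=[[0,0,-0.01],[0,0,-0.015],[0,0,-0.01],[0,0,0],[0,0,0]], yaw=[0,0,0,0,0])

```text
time_s: 8.05
position: [0.6099, -0.2617, 0.2027]
tool_rot: [[0.939, 0.345, 0.001], [0.345, -0.939, -0.0], [0.0, 0.001, -1.0]]
ft_force: [0.0, -0.3, -2.0]
grip_width: 0.0275
gripper_force: 30.6
```

```bash
python3 - <<'E'
from h import *
I={n:env.get_image(n)[:,:,::-1] for n in("side","top")}
for n in I: cv2.imwrite(f"pics/{n}5.png",I[n])
a=cv2.resize(I['side'][170:290,270:350],(400,600),interpolation=2);b=cv2.resize(I['top'][170:266,392:456],(400,600),interpolation=2)
cv2.imwrite("pics/c7.png",np.hstack([a,b]))
s=env.observe();print(s['time_s'],s['position'],s['ft_force'])
E
```

```text
8.15 [ 0.60991912 -0.26188295  0.20288862] [-0.34754081 -0.81325401 -2.23950462]
```

View pics/c7.png

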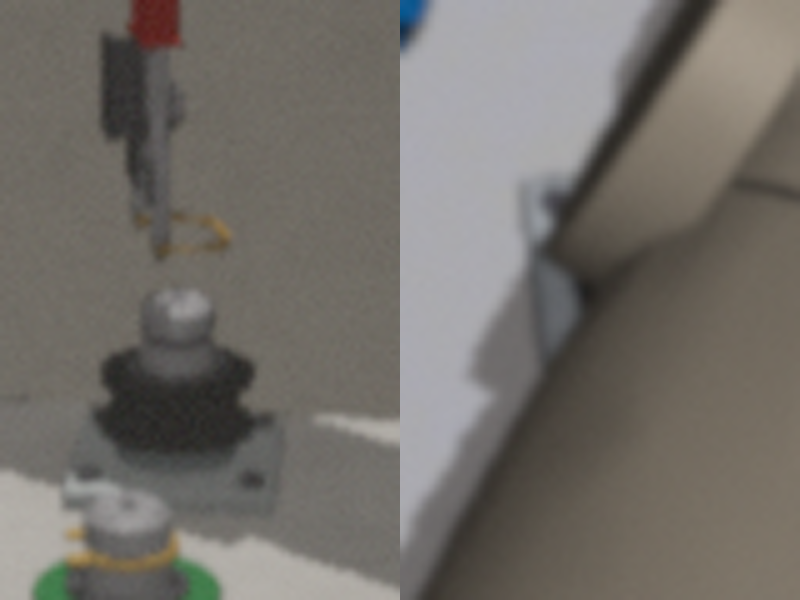

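```bash
python3 - <<'E'
from h import *
np.set_printoptions(precision=2,suppress=True)
for X in([.6,-.265,.072],[.6,-.265,.098],[.6,-.265,.1],[.605,-.265,.098],[.6,-.26,.098]): print(X,proj('side',X))
R=np.array([[.9397,-.342,0],[.342,.9397,0],[0,0,1]])
# axle top outline in side: 28mm cylinder edges below chamfer (z~.069), crop coords
for z in(.069,.062): print([proj('side',[.6+s*.014,-.265,z]) for s in(1,-1)])
a=[(proj('side',np.array([.6,-.265,.098])+np.array([np.cos(t),np.sin(t),0])*.0185)-[270,170])*5 for t in np.arange(0,6.28,.02)]
a=np.array(a); print('ring bbox',a.min(0),a.max(0))
im=cv2.cvtColor(cv2.imread('pics/side5.png'),cv2.COLOR_BGR2HSV)
m=cv2.inRange(im,(10,90,60),(35,255,255))[205:230,290:325]; p=np.argwhere(m)[:,::-1]+[290,205]; print(len(p),(p.min(0)-[270,170]+.5)*5,(p.max(0)-[270,170]+.5)*5)
E
```

```text
[0.6, -0.265, 0.072] [305.65 229.61]
[0.6, -0.265, 0.098] [305.78 216.4 ]
[0.6, -0.265, 0.1] [305.79 215.37]
[0.605, -0.265, 0.098] [303.12 216.27]
[0.6, -0.26, 0.098] [305.41 217.2 ]
[array([298.28, 230.73]), array([313.01, 231.52])]
[array([298.26, 234.23]), array([312.96, 235.04])]
ring bbox [129.26 217.37] [228.49 247.1 ]
13 [162.5 222.5] [227.5 252.5]
```

The view shows the ring above the axle, with centres aligned in u to within about 1 px: the axle edges are at u 298.6–312.8 and the ring's right edge is at u≈316. Lowering it slowly with force checks.

Call:
jog_arm(hand=[0.02,0.02,0.02,0.02,0.02], travel=[[0,0,-0.008],[0,0,-0.008],[0,0,-0.004],[0,0,-0.002],[0,0,0]], yaw=[0,0,0,0,0])

```text
time_s: 8.78
position: [0.6097, -0.262, 0.1802]
tool_rot: [[0.939, 0.345, -0.0], [0.345, -0.939, 0.0], [-0.0, -0.0, -1.0]]
ft_force: [0.5, 0.6, -1.5]
grip_width: 0.028
gripper_force: 30.6
```

Call:
jog_arm(hand=[0.02,0.02,0.02,0.02,0.02], travel=[[0,0,-0.001],[0,0,-0.001],[0,0,-0.001],[0,0,-0.001],[0,0,-0.001]], yaw=[0,0,0,0,0])

```text
time_s: 9.4
position: [0.6097, -0.262, 0.1752]
tool_rot: [[0.939, 0.345, -0.0], [0.345, -0.939, 0.0], [0.0, -0.0, -1.0]]
ft_force: [-0.0, -0.0, -1.6]
grip_width: 0.0275
gripper_force: 30.6
```

```bash
python3 - <<'E'
from h import *
P=[]
for k in range(3):
    i=env.get_image("side")[:,:,::-1]; s=env.observe(); P.append(np.r_[s['position'],s['ft_force']])
print(np.round(P,4)); cv2.imwrite("pics/side6.png",i)
cv2.imwrite("pics/c8.png",cv2.resize(i[195:255,270:350],(800,600),interpolation=2))
E
```

```text
[[ 0.6097 -0.262   0.175   0.4351 -0.4931 -1.4715]
 [ 0.6097 -0.262   0.1751  0.6012  0.4005 -2.5948]
 [ 0.6097 -0.262   0.1752 -0.4003  0.5584 -2.3017]]
```

View pics/c8.png

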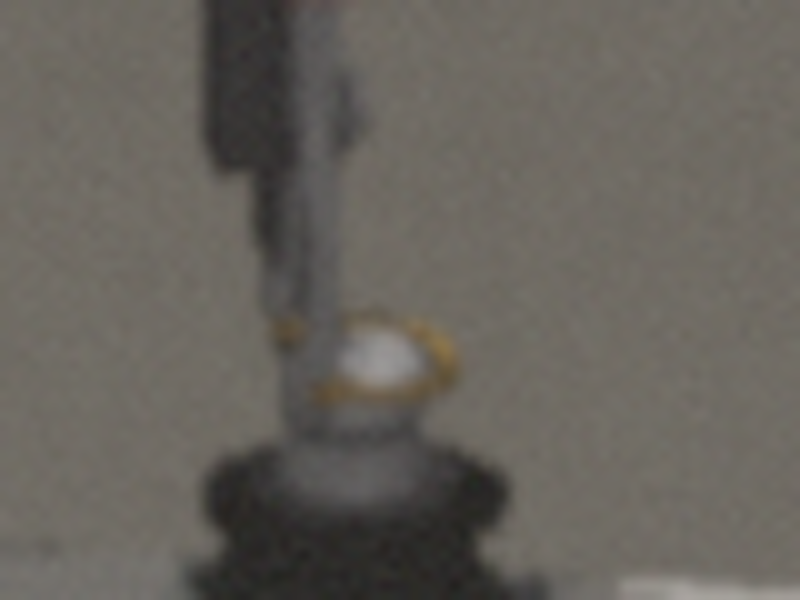

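The ring is around the axle's chamfered top, with its right edge at about (316,231) and axle edges at 298.6–313. There's no contact force, so I'll keep going down gently.

Call:
jog_arm(hand=[0.02,0.02,0.02,0.02,0.02], travel=[[0,0,-0.001],[0,0,-0.001],[0,0,-0.001],[0,0,-0.001],[0,0,0]], yaw=[0,0,0,0,0])

```text
time_s: 10.18
position: [0.6096, -0.262, 0.1711]
tool_rot: [[0.939, 0.345, -0.0], [0.345, -0.939, 0.0], [-0.0, -0.0, -1.0]]
ft_force: [-0.0, 0.4, -1.8]
grip_width: 0.0276
gripper_force: 30.6
```

Call:
jog_arm(hand=[0.02,0.02,0.02,0.02,0.02], travel=[[0,0,-0.001],[0,0,-0.001],[0,0,-0.001],[0,0,-0.001],[0,0,0]], yaw=[0,0,0,0,0])

```text
time_s: 10.8
position: [0.6097, -0.262, 0.1671]
tool_rot: [[0.939, 0.345, -0.0], [0.345, -0.939, 0.0], [-0.0, -0.0, -1.0]]
ft_force: [-0.1, 0.1, -2.6]
grip_width: 0.0277
gripper_force: 30.6
```

Call:
jog_arm(hand=[0.02,0.02,0.02,0.02,0.02], travel=[[0,0,-0.001],[0,0,-0.001],[0,0,-0.001],[0,0,-0.0015],[0,0,0]], yaw=[0,0,0,0,0])

```text
time_s: 11.42
position: [0.6096, -0.262, 0.1626]
tool_rot: [[0.939, 0.345, -0.0], [0.345, -0.939, 0.0], [-0.0, -0.0, -1.0]]
ft_force: [-0.2, -0.3, -1.8]
grip_width: 0.028
gripper_force: 30.6
```

```bash
python3 - <<'E'
from h import *
np.set_printoptions(precision=4,suppress=True)
i=np.mean([env.get_image("side")[:,:,::-1] for _ in range(4)],0).astype(np.uint8); cv2.imwrite("pics/side7.png",i)
s=env.observe(); print(s['position'],s['ft_force'],s['time_s'])
t=np.arange(-np.pi,np.pi,.005)
for f,ztcp in(("side5",.2028),("side6",.1751),("side7",s['position'][2])):
    im=cv2.imread(f'pics/{f}.png').astype(float); w=(im[...,2]-im[...,0])  # red minus blue: brass weight
    z0=ztcp-.1045; best=[]
    for dz in np.arange(-.006,.0061,.0005):
        P=np.array([proj('side',[.6+.0178*np.cos(a),-.265+.0178*np.sin(a),z0+dz]) for a in t[::8]])
        P=P[P[:,0]>307]; v=cv2.remap(w.astype(np.float32),P[:,0:1].astype(np.float32),P[:,1:2].astype(np.float32),1).mean(); best.append((v,z0+dz))
    print(f,'expected',round(z0,4),'fit',max(best), 'pix>25:',np.argwhere(w[200:245,307:320]>25).mean(0)+[200,307])
E
```

```text
[ 0.6097 -0.262   0.1628] [-0.0508  0.0704 -2.9291] 11.625
side5 expected 0.0983 fit (np.float32(38.61368), np.float64(0.09830000000000001)) pix>25: [216.0833 311.7222]
side6 expected 0.0706 fit (np.float32(34.721306), np.float64(0.07010000000000001)) pix>25: [230.8    312.3333]
side7 expected 0.0583 fit (np.float32(31.945122), np.float64(0.057287224363094656)) pix>25: [237.9032 312.1613]
```

The ring is 57–58 mm high against the groove's 58 mm, with no contact force. Handing in.

```bash
python3 -c "
from rig import env
print(env.close_job())"
```

```text
the job is handed in; nothing more can be done
None
```

I handed in the job with the pliers squeezed and upright and the spread ring around the bare axle. By camera and arm readings the ring was about 57–58 mm high (groove at 58 mm), and there was no contact force; `env.close_job()` returned no verdict.

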